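# Back off a ratchet vice and slide out the fixture block

## Robot

A 7-joint arm with a two-finger parallel gripper is mounted at the origin on a cart in front of the work surface, level with it; the furniture and walls round the work are solid. World frame = base frame: x ahead of the robot, y to its left, z up, the work surface at z = 0. Lengths are in m, angles in rad, forces in N, time in s.
With the tool pointing down it reaches from about 0.4 to 0.875 m from the base axis. Payload 6.5 kg.
Tool frame: the origin (TCP) lies at the very end of the fingers, on their centre line; the grasp point (between the pads) lies 19 mm behind it (arm.grip_point_offset is the distance from the TCP to the grasp point, in m); z points along the fingers, y is the line along which they close (so a half turn about z gives the same grasp; the last joint's range is limited). The gripper opens to 85 mm and grips with 20 to 120 N. Pads are 22 mm wide; open, the fingers measure 114 mm over their backs; the gripper's body (76 mm by 85 mm) begins 54 mm behind the grasp point. The pads swing forward as they close: fully open they stand 13 mm farther back than shut.
Start: joints at [1.219, 0.536, -0.004, 1.538, 0.003, 1.067, -0.071], TCP at [0.183, -0.624, 0.231] pointing down, gripper open.
Joint ranges: [-2.7, 2.7], [-0.37, 2.16], [-1.27, 1.26], [0.24, 2.4], [-1.31, 4.45], [0.19, 1.91], [-2.76, 2.76]. Speed limits (rad/s): [2.39, 2.39, 3.14, 3.14, 3.14, 3.14, 3.14].

## Interface

Orientations are given as a unit quaternion [x, y, z, w].
In Python, from rig import arm, cams, finish_job gives the robot as it stands.
- The arm moves only by the tool servo_tool, never from a script. Its argument "targets" is one flat list of numbers, 7 for each row, row after row: the turn, a rotation vector about the tool's x, y, z in degrees, then the shift along the tool's x, y, z in mm, then the gripper command: -1 is fully open, 1 is shut, values between are in proportion. A call has exactly 8 rows; each row shifts and turns the commanded pose from where the row before left it, along the tool's axes as they then stand; what a row does not reach is not made up. A row lasts 1/10 s, in which the tool goes at most 50 mm and 8.59 degrees, less where a joint would pass 70% of its speed; a pose out of reach is approached as far as the arm can. A call is refused whole if a number of a shift passes 50 or a number of a turn 8.59, either way. A call with a gripper value outside its range is refused whole. The fingers move at their own pace and stop on an object; "newtons" is the grip in N (left out, the last holds). Time passes only in rows, so rows that do not move let the fingers close, or fill a call up. It gives the time, the measured TCP pose, the force, the opening and the grip force at its end, in the units of the state.
- arm.state(): the state, without advancing time (a new reading comes with each control period).
- cams.camera(name): name is "scene" or "top"; returns the picture (400x640x3 uint8, red, green, blue); there is no depth.
- cams.get_calibration(name): a dict with "mtx" (3x3 intrinsics, pixels), "k1" (the pictures are not rectified: a ray, as slopes to the right and down, at radius r is drawn at 1 + k1 r^2 times it, then the intrinsics apply), "view" (4x4, takes a point from world to camera coordinates). Camera axes: x right, y down, z forward; pixel columns grow to the right and rows downward; lengths in m; the calibration is good to about 2 mm. A picture is of the moment at which its call begins. get_calibration takes no time and is no camera call.
- finish_job(): hands the job in; it is judged then, once.
The state is a dict: "time": time; "joint_pos": joint angles; "qd": joint speeds; "effort": joint torques, N m; "ee_pos": TCP position; "orientation": TCP orientation; "wrist_force": force on the tool from outside, world axes, zero at the start; "torque": the same for the moment, N m; "width": opening from 0.0 (shut) to 1.0 (fully open); "grip_force": force on a finger pad.
Only numpy, scipy, OpenCV 4.12 (cv2) and the standard library are available. Lean on these libraries where they do the work, as an engineer would, in place of code of your own. Each camera call takes 0.05 s, during which the arm holds its last target. There are 200 camera calls.

## Task

Free the aluminium fixture block from the small blue ratchet vice: flip the ratchet's direction selector (the yellow pin) fully over from the red dot to the green dot so that it loosens, then swing the handle by its red knob, anticlockwise to drive and back again to ratchet, until the jaw has backed off by at least 10 mm. Then slide the block straight back along the bed, away from the robot, until it is wholly clear of the jaws, leaving it upright on the bed and disturbing nothing that stands around.

Things in the scene. Friction and masses are not known exactly. Their poses are not given: they have to be found in the camera images.
- vice: Blue ratchet vice, fixed. Frame: origin on the bench under the middle of the jaws' length; x along the jaws (away from the robot at yaw 0), y to the left, z up. Bed: 12 mm plate, x -56 to 140, y -135 to 127 mm. Jaws: x -35 to 35 mm, top z 34 mm; fixed jaw's face at y 22 mm, moving jaw's at y 68 mm when clamped. A 10 mm high end stop has its near face at x 133 mm.
- spindle_axis (a point): Point on the vertical axis of the ratchet spindle (the vice's x 0, y -65 mm), at z 58 mm, the top of the dark round ratchet housing, radius 42 mm. A hex head in its middle rises to z 76 mm. Handle and selector turn about this axis.
- bed_run_out (a point): Point on the bed's top (z 12 mm) where the middle of the block's underside should about come to stand: the vice's x 85, y 45 mm.
- handle (a joint): Angle of the handle about the spindle axis (rad, grows anticlockwise from above), -0.75 to 0.75. At q the handle points along the angle 4.04 rad + q, anticlockwise from the vice's +x. Stays where left; resists 0.35 N m ratcheting back, 0.85 N m when it drives the spindle. 14 teeth: up to 0.45 rad is lost at a reversal; a return of the whole 1.5 rad picks up at least 3 teeth.
- knob_mid (a point): Point on the axis of the red upright knob at the end of the handle, 110 mm from the spindle axis, at z 80 mm. The knob is a post 18 mm in diameter, from z 50 to 98 mm; the handle bar below it is 16 mm wide, its top at z 50 mm.
- selector (a joint): Angle of the direction selector relative to the handle (rad, grows anticlockwise from above), -0.45 to 0.45. Near -0.45 (yellow pin at the red dot) the ratchet drives clockwise = tighten and slips anticlockwise; near +0.45 (pin at the green dot) it drives anticlockwise = loosen and slips clockwise. Turns about the spindle axis, stays where left, needs about 3 N at the pin.
- selector_pin (a point): Point on the axis of the yellow upright selector pin, 11 mm in diameter, from z 58.5 to 86.5 mm, this point at z 78 mm. It stands 56 mm from the spindle axis on the side opposite the handle: its direction is the handle's direction + 180 deg + the selector's angle.
- jaw (a joint): Travel of the moving jaw (m): 0 clamped, grows as it backs off along the vice's +y, up to 0.022. It moves 10 mm per radian of spindle turn and cannot be moved by pushing it. A steel lip at its far end (to the vice's x 38 mm) reaches 4 mm inward behind the block and holds it in until the jaw has backed off.
- block: Aluminium fixture block 80 x 45.4 x 36 mm (its x, y, z), 0.2 to 0.42 kg, a round brass movement fixed on top (to 43 mm above the underside). Origin: centre of its underside. Starts on the bed between the jaws (underside z 12 mm), long side along the vice's x, at the vice's x -8, y 45 mm. Its upper 14 mm stand above the jaws, so it can be pushed there from the front, over the jaws.
- oil_bottle: Bystander: amber oil bottle, black cap, 44 mm across, 72 mm high. Origin under its centre.
- blower: Bystander: red rubber dust blower, 60 mm across, 98 mm high. Origin under its centre.
- dust_dome: Bystander: clear dust dome with a knob, 104 mm across, 82 mm high. Origin under its centre.
- red_box: Bystander: open red card box 66 x 94 x 56 mm. Origin under its centre.
- pliers: Bystander: green-handled pliers lying flat, 124 x 47 x 14 mm.
- note_pad: Bystander: yellow note pad lying flat, 76 x 76 x 9 mm.

How it is judged:
On the way, in this order (a step that is already met when the one before it is completed fails the run):
1. the selector is flipped to the loosening (green) side while the jaw is still clamped (value of joint selector above 0.25 rad and value of joint jaw below 0.002 m), for 0.2 s.
2. the jaw has been backed off at least 10 mm with the ratchet, the block still between the jaws (value of joint jaw above 0.0095 m and value of joint selector above 0.25 rad and x of block in the frame of vice below 0.03 m), for 0.2 s.
3. the block stands clear of the jaws on the bed (x of block in the frame of vice between 0.077 and 0.105 m and y of block in the frame of vice between 0.015 and 0.08 m and z of block in the frame of vice between 0.008 and 0.016 m and angle between block's own z axis and vertical below 0.1 rad), for 0.2 s.
At the end, for the whole second after the job is handed in: Selector on the green side (above 0.25 rad), jaw open by 10 mm (0.5 mm allowance), block upright (within 0.1 rad) and at rest on the bed beyond the jaws: its centre 77 to 105 mm along the vice's x and 15 to 80 mm along its y, underside within 4 mm of the bed's top (all of step 3 and value of joint selector above 0.25 rad and value of joint jaw above 0.0095 m and linear speed of block below 0.01 m/s); the robot touches nothing.
It fails at once if a bystander (oil bottle, blower, dust dome, red box) is pushed more than 30 mm or tipped over (distance of any of oil_bottle, blower, dust_dome, red_box from where it was at the start of the episode above 0.03 m or angle between any of oil_bottle, blower, dust_dome, red_box's own z axis and vertical above 0.5 rad).
It fails at once if the pliers or the note pad is pushed more than 30 mm (distance of any of pliers, note_pad from where it was at the start of the episode above 0.03 m).
It fails at once if the block is lifted off the bed (z of block in the frame of vice above 0.03 m).
It also fails if it takes over 67 s, if anything falls off the work surface, if the arm or the gripper's body presses on something with over 40 N, if the wrist force passes 120 N, or if a joint passes its speed limit or range.

## Working session

There is one attempt and no reset: what is moved stays moved. The work goes in short steps, Python scripts to look and compute and a tool call to move; the robot and the scene stay as the last step left them, time stands still between calls to the robot, and variables do not carry over. Pictures are saved under pics/ and viewed, at most 11 in all, crops included, and the job is handed in when it is done.

Besides the shell and the picture viewer there is one more tool, called after ">>>" as a command line: name --argument value ..., lists and objects as JSON in quotes. servo_tool: Moves the arm, as the interface text tells. Its arguments: {"type":"object","properties":{"targets":{"type":"array"},"newtons":{"type":"number"}},"required":["targets"]}

```bash
mkdir -p pics; ls; python3 - <<'E'
from rig import arm,cams
import cv2
for n in("scene","top"):
    cv2.imwrite(f"pics/{n}0.png",cams.camera(n)[:,:,::-1]); c=cams.get_calibration(n); print(n,c)
print(arm.state())
E
```

```text
pics
scene {'mtx': array([[373.11154738,   0.        , 318.83122601],
       [  0.        , 373.11154738, 199.77986956],
       [  0.        ,   0.        ,   1.        ]]), 'k1': -0.023927291727709837, 'view': array([[-0.90035058, -0.43501473,  0.01144605,  0.51270278],
       [-0.25292945,  0.5017226 , -0.82722495,  0.24525241],
       [ 0.3541123 , -0.74768751, -0.56175428,  0.81174189],
       [ 0.        ,  0.        ,  0.        ,  1.        ]])}
top {'mtx': array([[365.79229353,   0.        , 322.37769697],
       [  0.        , 365.79229353, 198.47059875],
       [  0.        ,   0.        ,   1.        ]]), 'k1': 0.02327715734089707, 'view': array([[ 0.01028175, -0.99989879, -0.00983319, -0.06599533],
       [-0.99648898, -0.00942857, -0.08319148,  0.61533803],
       [ 0.08309035,  0.01065402, -0.99648507,  0.94208344],
       [ 0.        ,  0.        ,  0.        ,  1.        ]])}
{'time': 0.1, 'joint_pos': array([ 1.21881085,  0.5371125 , -0.00446648,  1.53877004,  0.00262525,
        1.06729768, -0.0712017 ]), 'qd': array([ 0.00053213, -0.00214611, -0.00064558, -0.0017436 , -0.0001288 ,
        0.00040439,  0.00088045]), 'effort': array([ 3.83064020e-03, -5.84564102e+01,  1.05249267e+00, -2.59777987e+01,
        1.26576115e-02,  4.58673414e-03, -3.33032426e-05]), 'ee_pos': array([ 0.18307737, -0.62309086,  0.23048779]), 'orientation': array([ 9.89800323e-01,  1.42459452e-01, -1.74008694e-04, -7.71510087e-04]), 'wrist_force': array([-0.44150318,  0.3060879 , -0.66688192]), 'torque': array([-0.03516558, -0.00092147,  0.08172605]), 'grip_force': 0.0, 'width': 1.0023124449916627}
```

View pics/scene0.png

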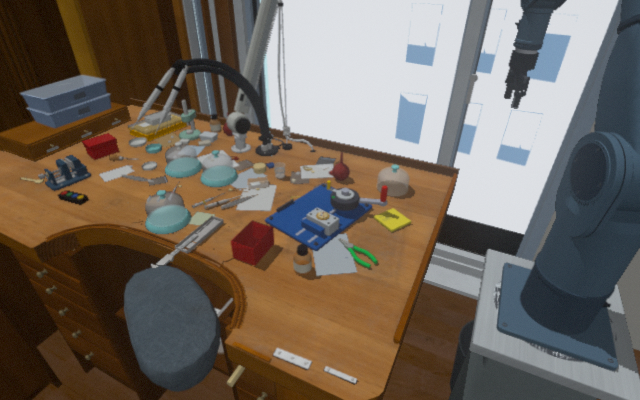

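View pics/top0.png

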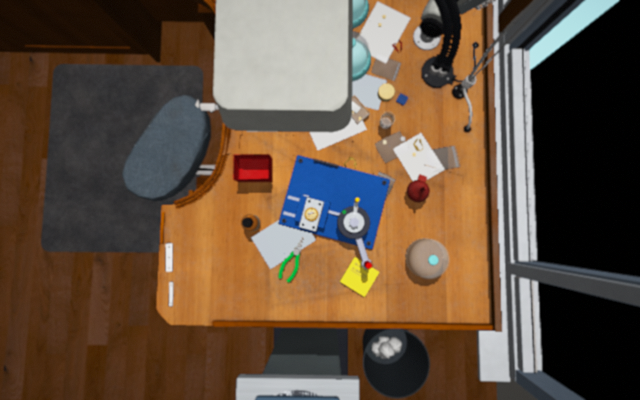

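The top view shows the blue bed (~279–391, 157–250), the spindle at (353,223), the knob at (368,265) and the pin at (357,200). The block is at (313,214).

```bash
cat >h.py <<'E'
from rig import arm,cams
import numpy as np,cv2
def ray(n,uv):
    c=cams.get_calibration(n);K=c["mtx"];V=c["view"]
    D=np.array([c["k1"],0,0,0,0.])
    s=cv2.undistortPoints(np.array(uv,float).reshape(1,1,2),K,D)[0,0]
    R=V[:3,:3];return -R.T@V[:3,3],R.T@np.array([s[0],s[1],1])
def onz(n,uv,z):
    o,d=ray(n,uv);return o+d*(z-o[2])/d[2]
def tri(u1,u2):
    o1,d1=ray("scene",u1);o2,d2=ray("top",u2)
    t=np.linalg.lstsq(np.c_[d1,-d2],o2-o1,rcond=None)[0]
    a,b=o1+d1*t[0],o2+d2*t[1];return (a+b)/2,np.linalg.norm(a-b)
def proj(n,p):
    c=cams.get_calibration(n);V=c["view"]
    return cv2.projectPoints(np.array(p,float).reshape(-1,1,3),cv2.Rodrigues(V[:3,:3])[0],V[:3,3],c["mtx"],np.array([c["k1"],0,0,0,0.]))[0][:,0]
def blobs(im,lo,hi,box,amin=4):
    h=cv2.cvtColor(im,cv2.COLOR_RGB2HSV);m=cv2.inRange(h,lo,hi)
    k=np.zeros_like(m);k[box[1]:box[3],box[0]:box[2]]=1
    n,_,st,ce=cv2.connectedComponentsWithStats(m*k)
    return [(st[i,4],st[i,:4].tolist(),ce[i].round(1).tolist()) for i in range(1,n) if st[i,4]>=amin],m*k
E
python3 - <<'E'
from h import *
t=cv2.imread("pics/top0.png")[:,:,::-1].copy();s=cv2.imread("pics/scene0.png")[:,:,::-1].copy()
b,m=blobs(t,(100,120,50),(125,255,255),(270,145,400,260),500)
c=max(cv2.findContours(m,0,1)[0],key=cv2.contourArea)
r=cv2.minAreaRect(cv2.convexHull(c));q=cv2.boxPoints(r);print(r)
W=np.array([onz("top",p,.012) for p in q]);print(W.round(4),np.linalg.norm(W-np.roll(W,1,0),axis=1))
for n,im,bx in(("top",t,(330,185,390,275)),("scene",s,(310,170,400,235))):
    print(n,"red",blobs(im,(0,150,80),(6,255,255),bx)[0],blobs(im,(172,150,80),(180,255,255),bx)[0]);print("yel",blobs(im,(18,150,110),(32,255,255),bx)[0])
a=cv2.resize(t[150:280,220:400],None,fx=4,fy=4,interpolation=2);cv2.imwrite("pics/tc.png",a[:,:,::-1])
a=cv2.resize(s[165:275,260:420],None,fx=5,fy=5,interpolation=2);cv2.imwrite("pics/sc.png",a[:,:,::-1])
E
```

```text
((334.0963134765625, 201.5502471923828), (96.34872436523438, 71.87284851074219), 15.018359184265137)
[[ 0.5482  0.0572  0.012 ]
 [ 0.7363  0.0105  0.012 ]
 [ 0.6704 -0.2407  0.012 ]
 [ 0.4849 -0.1906  0.012 ]] [0.25579252 0.1938258  0.25973981 0.19216638]
top red [(np.int32(30), [365, 262, 7, 6], [368.2, 264.7])] []
yel [(np.int32(13), [355, 198, 4, 4], [356.6, 199.4]), (np.int32(347), [343, 256, 37, 19], [359.0, 268.4])]
scene red [(np.int32(77), [381, 186, 6, 16], [383.5, 192.9])] []
yel [(np.int32(27), [327, 180, 4, 9], [328.6, 183.1]), (np.int32(372), [374, 208, 26, 24], [389.2, 219.2])]
```

View pics/tc.png

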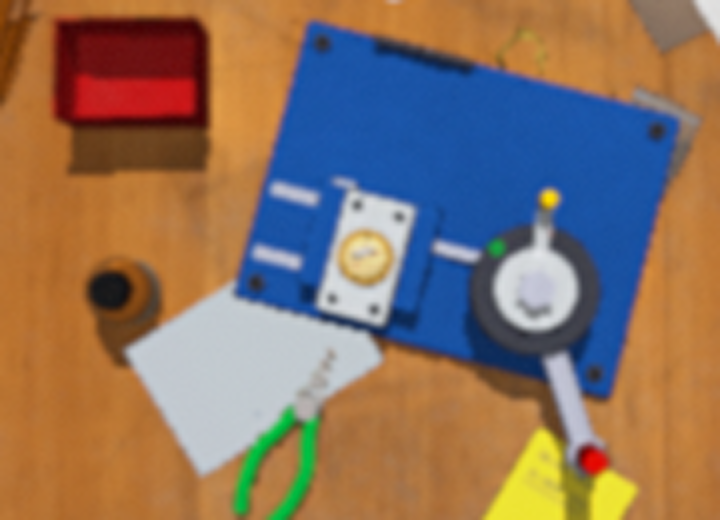

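View pics/sc.png

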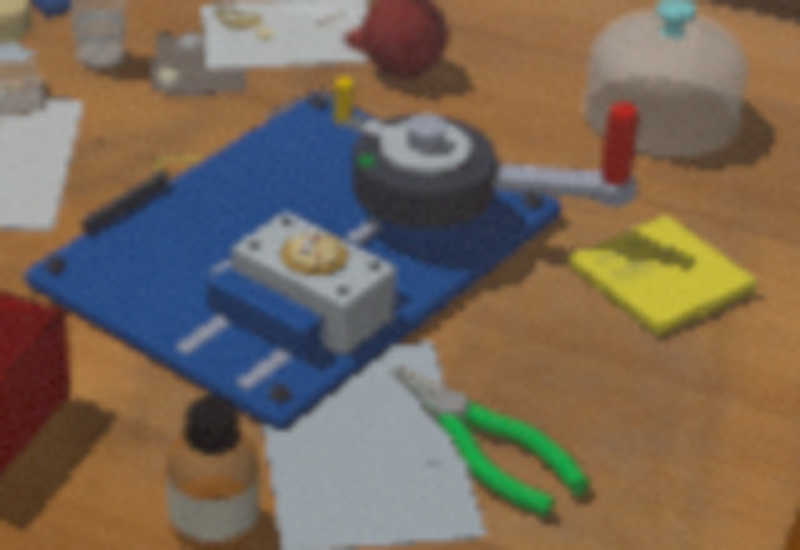

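```bash
cat >>h.py <<'E'
yaw=None
E
python3 - <<'E'
from h import *
W=np.array([[.5482,.0572],[.7363,.0105],[.6704,-.2407],[.4849,-.1906]]);L=np.array([[-56,127],[140,127],[140,-135],[-56,-135]])/1e3
a=W-W.mean(0);b=L-L.mean(0);yaw=np.arctan2((b[:,0]*a[:,1]-b[:,1]*a[:,0]).sum(),(a*b).sum())
R=np.array([[np.cos(yaw),-np.sin(yaw)],[np.sin(yaw),np.cos(yaw)]]);o=W.mean(0)-R@L.mean(0)
print("yaw",yaw,np.degrees(yaw),"o",o)
print("res",(o+L@R.T-W).round(4))
S=o+R@[0,-.065];print("spindle",S)
k,e=tri((384,188),(368.2,264.7));print("knob tri",k,e)
k2=onz("top",(368.2,264.7),.098);print("knob z98",k2)
p=onz("top",(356.6,199.4),.0865);print("pin",p,tri((328.6,181.5),(356.6,199.4)))
for n,q in(("knob",k2),("pin",p)):
    d=q[:2]-S;print(n,np.hypot(*d),np.arctan2(d[1],d[0])-yaw)
print("hexhead",onz("top",(220+537/4,150+283/4),.076), "block",onz("top",(220+366/4,150+258/4),.048), "exp",o+R@[-.008,.045])
for n,uv,z in(("bottle",(220+110/4,150+290/4),.072),("blower",(419,185),.09),("dome",(433,260),.082),("box",(253,160),.056),("pliersTop",(301,237),.01)): print(n,onz("top",uv,z))
E
```

```text
yaw -0.2534156552799477 -14.519647510083159 o [ 0.57029426 -0.07649785]
res [[-0.0003  0.0033]
 [ 0.0014  0.0008]
 [ 0.0016 -0.0016]
 [-0.0027 -0.0025]]
spindle [ 0.55399798 -0.13942186]
knob tri [ 0.45079004 -0.1729582   0.09377035] 8.146815320441786e-05
knob z98 [ 0.45122919 -0.17245987  0.098     ]
pin [ 0.60935199 -0.14524423  0.0865    ] (array([ 0.60924491, -0.1452868 ,  0.08650237]), np.float64(0.00023002017507002022))
knob 0.10794875321078225 -2.57713298905279
pin 0.055659383547989244 0.14861681450956749
hexhead [ 0.55681497 -0.14039895  0.076     ] block [ 0.57240851 -0.03259036  0.048     ] exp [ 0.5738318  -0.03092938]
bottle [0.54988673 0.12654862 0.072     ]
blower [ 0.64612814 -0.29837311  0.09      ]
dome [ 0.4630905  -0.33208417  0.082     ]
box [0.71149883 0.12013678 0.056     ]
pliersTop [ 0.51370787 -0.00386427  0.01      ]
```

Vice yaw is −14.5° and the spindle is at about (0.555, −0.140). The handle is at q≈−0.33 and the selector at ≈−0.42. I'll move toward the pin, caging it between half-closed fingers.

>>> servo_tool --targets '[0,0,0,34,-21,0,0.45,0,0,0,34,-21,0,0.45,0,0,0,34,-21,0,0.45,0,0,0,34,-21,0,0.45,0,0,0,34,-21,0,0.45,0,0,0,34,-21,0,0.45,0,0,0,34,-21,0,0.45,0,0,0,34,-21,0,0.45]' --newtons 30

```text
time: 0.9
ee_pos: [0.3975, -0.3843, 0.2311]
orientation: [0.99, 0.142, -0.0, -0.0]
wrist_force: [0.6, -0.3, 0.0]
width: 0.277
grip_force: 0.0
```

>>> servo_tool --targets '[0,0,0,34,-21,0,0.45,0,0,0,34,-21,0,0.45,0,0,0,34,-21,10,0.45,0,0,0,34,-21,10,0.45,0,0,0,34,-21,10,0.45,0,0,0,34,-21,10,0.45,0,0,0,34,-21,10,0.45,0,0,0,34,-21,10,0.45]'

```text
time: 1.7
ee_pos: [0.6111, -0.1466, 0.1705]
orientation: [0.99, 0.142, -0.0, -0.0]
wrist_force: [0.5, -0.8, 0.5]
width: 0.28
grip_force: 0.0
```

>>> servo_tool --targets '[0,0,7.5,0,0,0,0.45,0,0,7.5,0,0,0,0.45,0,0,7.4,0,0,0,0.45,0,0,0,0,0,10,0.45,0,0,0,0,0,10,0.45,0,0,0,0,0,0,0.45,0,0,0,0,0,0,0.45,0,0,0,0,0,0,0.45]'

```text
time: 2.5
ee_pos: [0.6106, -0.148, 0.1514]
orientation: [0.999, -0.052, 0.0, -0.0]
wrist_force: [-0.0, -0.4, 0.5]
width: 0.278
grip_force: 0.0
```

>>> servo_tool --targets '[0,0,0,-1.5,-2.7,10,0.45,0,0,0,0,0,10,0.45,0,0,0,0,0,10,0.45,0,0,0,0,0,10,0.45,0,0,0,0,0,10,0.45,0,0,0,0,0,10,0.45,0,0,0,0,0,0,0.45,0,0,0,0,0,0,0.45]'

```text
time: 3.3
ee_pos: [0.6092, -0.145, 0.0911]
orientation: [0.999, -0.053, -0.0, -0.0]
wrist_force: [0.3, -0.2, 0.6]
width: 0.276
grip_force: 0.0
```

```bash
python3 - <<'E'
from h import *
s=cams.camera("scene");t=cams.camera("top")
a=cv2.resize(s[120:240,270:400],None,fx=4,fy=4,interpolation=2);b=cv2.resize(t[150:270,320:390],None,fx=4,fy=4,interpolation=2)
cv2.imwrite("pics/d1.png",np.hstack([a,b])[:,:,::-1]); print(arm.state()["wrist_force"])
E
```

```text
[-0.27017684 -0.17060893 -0.3345369 ]
```

View pics/d1.png

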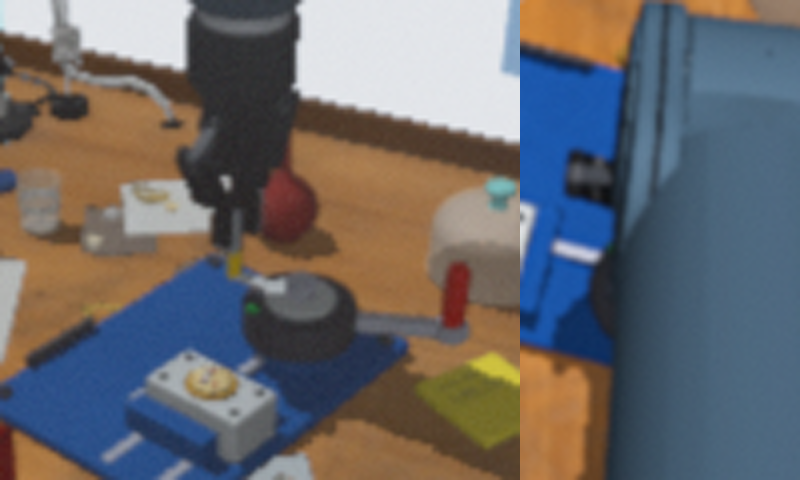

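The pin sits between the fingers, at about (235,250) in the crop. I'll lower and swing it anticlockwise.

>>> servo_tool --targets '[0,0,0,0,0,13,0.45,0,0,0,0,0,12,0.45,0,0,0,0,0,0,0.45,0,0,-5,0,-4.9,0,0.45,0,0,-5,0,-4.9,0,0.45,0,0,-5,0,-4.9,0,0.45,0,0,-5,0,-4.9,0,0.45,0,0,-5,0,-4.9,0,0.45]'

```text
time: 4.2
ee_pos: [0.6066, -0.122, 0.0657]
orientation: [0.986, 0.166, -0.001, 0.001]
wrist_force: [-1.3, -3.0, -1.4]
width: 0.274
grip_force: 1.6
```

```bash
cat >>h.py <<'E'
S=np.array([.555,-.1396])
def pol():
    s=arm.state();p=s["ee_pos"];q=s["orientation"];d=p[:2]-S
    print("t",s["time"],"r",np.hypot(*d).round(4),"ang",np.degrees(np.arctan2(d[1],d[0])).round(2),"toolx",np.degrees(2*np.arctan2(q[1],q[0])).round(2),"z",p[2].round(4),"F",s["wrist_force"].round(1))
E
python3 -c "
from h import *
pol()"
```

```text
t 4.2 r 0.0545 ang 18.79 toolx 19.12 z 0.0657 F [-1.3 -3.  -1.4]
```

>>> servo_tool --targets '[0,0,-5,0,-4.9,0,0.45,0,0,-5,0,-4.9,0,0.45,0,0,-5,0,-4.9,0,0.45,0,0,-5,0,-4.9,0,0.45,0,0,-5,0,-4.9,0,0.45,0,0,-4,0,-3.9,0,0.45,0,0,0,0,0,0,0.45,0,0,0,0,0,0,0.45]'

```text
time: 5.0
ee_pos: [0.5931, -0.0971, 0.0662]
orientation: [0.914, 0.406, -0.0, 0.0]
wrist_force: [0.3, -1.1, 0.1]
width: 0.278
grip_force: 0.5
```

```bash
python3 - <<'E'
from h import *
pol()
s=cams.camera("scene")
print(blobs(s,(18,150,90),(32,255,255),(300,160,360,215),2)[0])
print(blobs(s,(0,150,80),(6,255,255),(360,170,400,215))[0])
q=3.453
for sel in(.2,.3,.4,.45):
    a=q-np.pi+sel; print(sel,proj("scene",[[*(S+.056*np.array([np.cos(a),np.sin(a)])),z] for z in (.06,.075)]).round(1).tolist())
E
```

```text
t 5.0 r 0.0571 ang 48.15 toolx 47.85 z 0.0662 F [ 0.3 -1.1  0.1]
[]
[(np.int32(77), [381, 186, 6, 15], [383.5, 192.8])]
0.2 [[325.3, 195.1], [325.4, 190.8]]
0.3 [[325.5, 196.2], [325.6, 191.8]]
0.4 [[325.9, 197.3], [326.1, 192.9]]
0.45 [[326.2, 197.8], [326.4, 193.4]]
```

>>> servo_tool --targets '[0,0,0,0,0,-15,0.45,0,0,0,0,0,-15,0.45,0,0,0,0,0,-20,0.45,0,0,0,0,0,-20,0.45,0,0,6,0,0,0,0.45,0,0,8,0,0,0,0.45,0,0,8,0,0,0,0.45,0,0,8,0,0,0,0.45]'

```text
time: 5.85
ee_pos: [0.5935, -0.0959, 0.1381]
orientation: [0.988, 0.153, 0.001, -0.0]
wrist_force: [-0.2, 0.3, 0.1]
width: 0.274
grip_force: 0.0
```

```bash
python3 - <<'E'
from h import *
pol()
s=cams.camera("scene")
for b in blobs(s,(18,150,90),(32,255,255),(300,160,360,215),2)[0]:
    print(b)
    p=onz("scene",b[2],.0735);d=p[:2]-S;a=np.arctan2(d[1],d[0]);print(p,np.hypot(*d),"sel",a-(3.453-np.pi))
k=S+.11*np.array([np.cos(3.453),np.sin(3.453)]);print("knob",k)
E
```

```text
t 5.85 r 0.0583 ang 48.6 toolx 17.66 z 0.1381 F [-0.2  0.3  0.1]
(np.int32(18), [326, 189, 2, 9], [326.5, 193.0])
[ 0.59695627 -0.10510409  0.0735    ] 0.05431663185238266 sel 0.3767166997120922
knob [ 0.45029064 -0.17330385]
```

Selector at ≈+0.4 (green). Now the knob.

>>> servo_tool --targets '[0,0,0,-39.8,7.5,0,0.3,0,0,0,-39.8,7.5,0,0.3,0,0,0,-39.8,7.5,0,0.3,0,0,0,-39.8,7.5,0,0.3,0,0,0,0,0,10,0.3,0,0,0,0,0,10,0.3,0,0,0,0,0,5,0.3,0,0,0,0,0,0,0.3]'

```text
time: 6.7
ee_pos: [0.4516, -0.1732, 0.1107]
orientation: [0.988, 0.158, -0.0, -0.001]
wrist_force: [0.0, 0.2, -0.3]
width: 0.352
grip_force: 0.0
```

```bash
python3 - <<'E'
from h import *
pol();print(arm.state()["ee_pos"])
s=cams.camera("scene");t=cams.camera("top")
a=cv2.resize(s[100:240,320:440],None,fx=4,fy=4,interpolation=2)
cv2.imwrite("pics/k1.png",a[:,:,::-1])
E
```

```text
t 6.7 r 0.1087 ang -162.02 toolx 18.13 z 0.1107 F [ 0.   0.2 -0.3]
[ 0.45161093 -0.17316283  0.11071035]
```

View pics/k1.png

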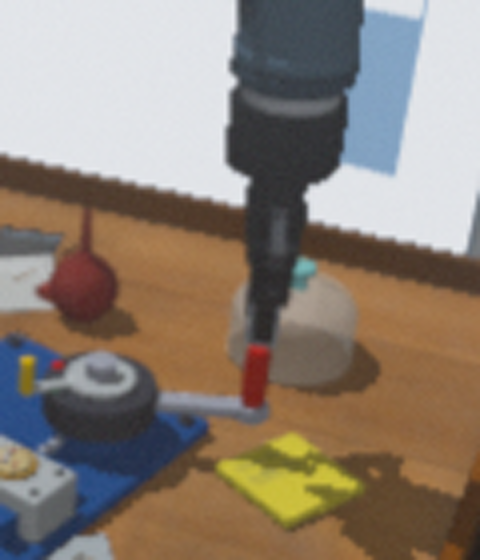

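The fingers stand right over the knob at (258,350), and the red dot is uncovered. I'll lower and drive.

>>> servo_tool --targets '[0,0,0,0,0,12,0.3,0,0,0,0,0,12,0.3,0,0,0,0,0,12,0.3,0,0,0,0,0,12,0.3,0,0,0,0,0,0,0.45,0,0,0,0,0,0,0.45,0,0,-3,0.2,5.8,0,0.45,0,0,-5,0.4,9.6,0,0.45]'

```text
time: 7.6
ee_pos: [0.4559, -0.1861, 0.0632]
orientation: [0.974, 0.227, -0.001, -0.002]
wrist_force: [-1.4, 7.8, -0.0]
width: 0.277
grip_force: 4.1
```

>>> servo_tool --targets '[0,0,-5,0.4,9.6,0,0.45,0,0,-5,0.4,9.6,0,0.45,0,0,-5,0.4,9.6,0,0.45,0,0,-5,0.4,9.6,0,0.45,0,0,-5,0.4,9.6,0,0.45,0,0,0,0,0,0,0.45,0,0,0,0,0,0,0.45,0,0,0,0,0,0,0.45]'

```text
time: 8.4
ee_pos: [0.4859, -0.225, 0.0633]
orientation: [0.903, 0.43, -0.0, -0.001]
wrist_force: [-1.1, 5.5, -1.3]
width: 0.278
grip_force: 2.1
```

```bash
python3 -c "
from h import *
pol()
s=cams.camera('scene')
cv2.imwrite('pics/k2.png',cv2.resize(s[100:240,280:440],None,fx=4,fy=4,interpolation=2)[:,:,::-1])"
```

```text
t 8.4 r 0.1099 ang -128.97 toolx 50.98 z 0.0633 F [-1.1  5.5 -1.3]
```

View pics/k2.png

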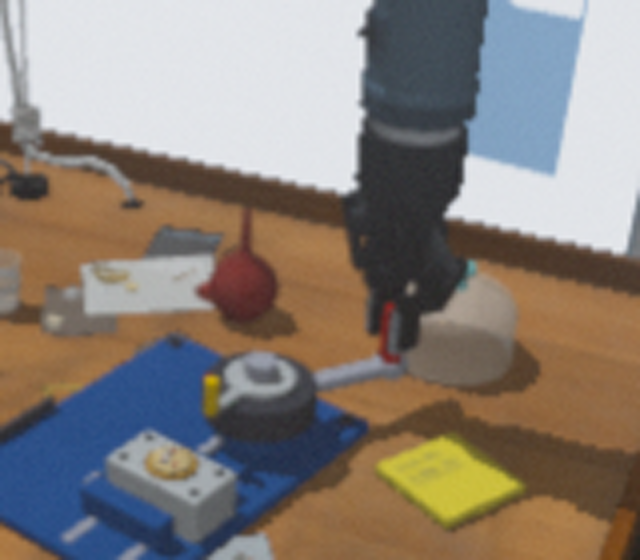

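The knob is caged and the handle is turning, with room to the dome. I'll finish this stroke.

>>> servo_tool --targets '[0,0,-5,0.4,9.6,0,0.45,0,0,-5,0.4,9.6,0,0.45,0,0,-5,0.4,9.6,0,0.45,0,0,-5,0.4,9.6,0,0.45,0,0,-5,0.4,9.6,0,0.45,0,0,-2,0.1,3.8,0,0.45,0,0,0,0,0,0,0.45,0,0,0,0,0,0,0.45]'

```text
time: 9.25
ee_pos: [0.5315, -0.2476, 0.063]
orientation: [0.777, 0.629, -0.001, -0.001]
wrist_force: [-3.3, 4.2, 0.1]
width: 0.273
grip_force: 2.0
```

```bash
cat >>h.py <<'E'
yaw=-.2534;O=np.array([.571,-.0766])
def look(name):
    s=cams.camera("scene");t=cams.camera("top");pol()
    a=cv2.resize(s[100:250,270:430],None,fx=3,fy=3,interpolation=2);b=cv2.resize(t[145:295,270:380],None,fx=3,fy=3,interpolation=2)
    cv2.imwrite(name,np.hstack([a,b])[:,:,::-1])
E
python3 -c "
from h import *
look('pics/k3.png')"
```

```text
t 9.35 r 0.1107 ang -102.27 toolx 77.96 z 0.063 F [-3.3  4.3  0.8]
```

View pics/k3.png

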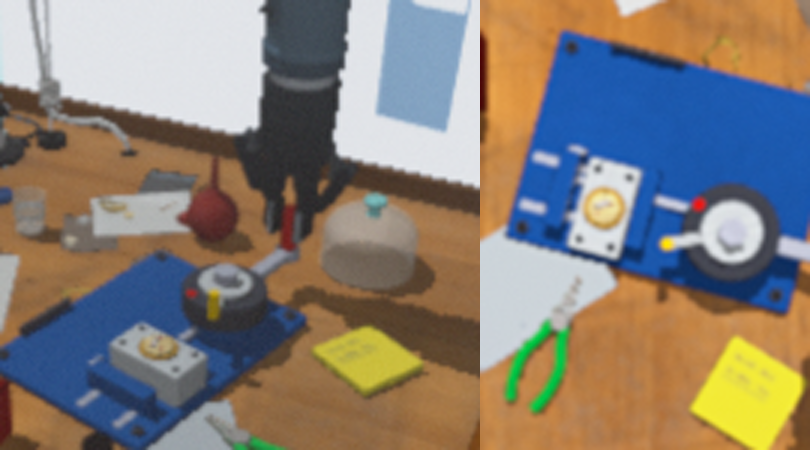

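The jaw has begun to back off and the pin is still on green. Ratchet back, then a second drive.

>>> servo_tool --targets '[0,0,5,0.4,-9.6,0,0.45,0,0,5,0.4,-9.6,0,0.45,0,0,5,0.4,-9.6,0,0.45,0,0,5,0.4,-9.6,0,0.45,0,0,5,0.4,-9.6,0,0.45,0,0,5,0.4,-9.6,0,0.45,0,0,5,0.4,-9.6,0,0.45,0,0,5,0.4,-9.6,0,0.45]'

```text
time: 10.15
ee_pos: [0.4697, -0.211, 0.0642]
orientation: [0.946, 0.323, 0.001, 0.002]
wrist_force: [1.7, -3.6, -2.9]
width: 0.278
grip_force: 2.1
```

>>> servo_tool --targets '[0,0,5,0.4,-9.6,0,0.45,0,0,5,0.4,-9.6,0,0.45,0,0,5,0.4,-9.6,0,0.45,0,0,5,0.4,-9.6,0,0.45,0,0,5,0.4,-9.6,0,0.45,0,0,5,0.4,-9.6,0,0.45,0,0,5,0.4,-9.6,0,0.45,0,0,0,0,0,0,0.45]'

```text
time: 10.95
ee_pos: [0.4454, -0.1471, 0.0638]
orientation: [1.0, 0.025, 0.0, 0.001]
wrist_force: [-0.6, -0.4, -0.1]
width: 0.274
grip_force: 0.0
```

```bash
python3 -c "
from h import *
pol()"
```

```text
t 10.95 r 0.1099 ang -176.09 toolx 2.91 z 0.0638 F [-0.6 -0.4 -0.1]
```

>>> servo_tool --targets '[0,0,4,0.3,-8.5,0,0.45,0,0,4,0.3,-8,0,0.45,0,0,0,0,0,0,0.45,0,0,0,0,0,0,0.45,0,0,-5,0.4,9.6,0,0.45,0,0,-5,0.4,9.6,0,0.45,0,0,-5,0.4,9.6,0,0.45,0,0,-5,0.4,9.6,0,0.45]'

```text
time: 11.75
ee_pos: [0.4496, -0.1659, 0.0634]
orientation: [0.991, 0.134, 0.001, -0.001]
wrist_force: [-0.5, 8.6, 3.1]
width: 0.274
grip_force: 4.2
```

>>> servo_tool --targets '[0,0,-5,0.4,9.6,0,0.45,0,0,-5,0.4,9.6,0,0.45,0,0,-5,0.4,9.6,0,0.45,0,0,-5,0.4,9.6,0,0.45,0,0,-5,0.4,9.6,0,0.45,0,0,-5,0.4,9.6,0,0.45,0,0,-5,0.4,9.6,0,0.45,0,0,-5,0.4,9.6,0,0.45]'

```text
time: 12.55
ee_pos: [0.491, -0.2279, 0.0632]
orientation: [0.886, 0.465, -0.0, -0.002]
wrist_force: [-5.2, 7.6, 5.9]
width: 0.274
grip_force: 4.1
```

```bash
python3 -c "
from h import *
pol()"
```

```text
t 12.55 r 0.1091 ang -125.91 toolx 55.37 z 0.0632 F [-5.2  7.6  5.9]
```

Measured radius is fine; finish the stroke to ≈78°, then compare the jaw position.

>>> servo_tool --targets '[0,0,-5,0.4,9.6,0,0.45,0,0,-5,0.4,9.6,0,0.45,0,0,-5,0.4,9.6,0,0.45,0,0,-4,0.3,7.7,0,0.45,0,0,0,0,0,0,0.45,0,0,0,0,0,0,0.45,0,0,0,0,0,0,0.45,0,0,0,0,0,0,0.45]'

```text
time: 13.35
ee_pos: [0.5242, -0.2451, 0.063]
orientation: [0.799, 0.602, -0.0, -0.001]
wrist_force: [-2.1, 3.5, -0.7]
width: 0.278
grip_force: 1.9
```

```bash
python3 -c "
from h import *
look('pics/k4.png')
t=cams.camera('top')
cv2.imwrite('pics/k5.png',cv2.resize(np.hstack([cv2.imread('pics/top0.png')[185:245,275:345],t[185:245,275:345,::-1]]),None,fx=5.5,fy=5.5,interpolation=2))"
```

```text
t 13.45 r 0.1099 ang -106.27 toolx 74.0 z 0.063 F [-2.9  4.3 -0.9]
```

View pics/k5.png

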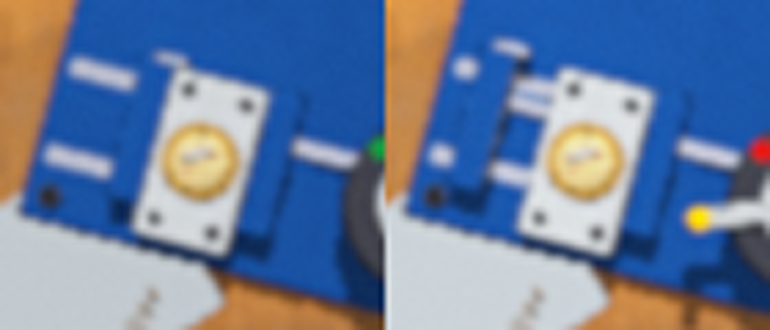

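The picture shows the jaw's outer edge about 8 px (~20 mm) further out, the block still in place at (585,160) and the pin off the red dot. I'll release the knob, rise and reorient for pushing.

>>> servo_tool --targets '[0,0,0,0,-2.5,0,0.45,0,0,0,0,0,-15,0.45,0,0,0,0,0,-20,0.45,0,0,0,0,0,-20,0.45,0,0,0,0,0,-20,0.45,0,0,8.5,0,0,-15,1,0,0,8.5,0,0,0,1,0,0,8.5,0,0,0,1]'

```text
time: 14.3
ee_pos: [0.5239, -0.2462, 0.1559]
orientation: [0.913, 0.407, 0.002, 0.002]
wrist_force: [-0.7, 0.8, -0.4]
width: 0.002
grip_force: 0.0
```

>>> servo_tool --targets '[0,0,8.5,0,0,0,1,0,0,8.5,0,0,0,1,0,0,8.5,0,0,0,1,0,0,8.5,0,0,0,1,0,0,8.5,0,0,0,1,0,0,8.5,0,0,0,1,0,0,8.5,0,0,0,1,0,0,3.5,0,0,0,1]'

```text
time: 15.1
ee_pos: [0.5237, -0.2457, 0.1552]
orientation: [0.992, -0.129, 0.002, 0.001]
wrist_force: [-0.3, -0.4, -0.1]
width: -0.0
grip_force: 0.0
```

```bash
cat >>h.py <<'E'
def to(vx,vy):
    R=lambda a:np.array([[np.cos(a),-np.sin(a)],[np.sin(a),np.cos(a)]])
    s=arm.state();q=s["orientation"];a=2*np.arctan2(q[1],q[0])
    d=O+R(yaw)@[vx,vy]-s["ee_pos"][:2];l=R(-a)@d*1000
    print("need x",l[0].round(1),"y",(-l[1]).round(1),"mm; tool at vice",(R(-yaw)@(s["ee_pos"][:2]-O)*1000).round(1),"j7",s["joint_pos"][6])
E
python3 -c "
from h import *
pol();to(-.085,.045)
t=cams.camera('top')
b,m=blobs(t,(15,60,120),(30,200,255),(295,195,330,230),5);print(b)
p=onz('top',max(b)[2],.0535)[:2];a=-yaw
print('block vice',np.array([[np.cos(a),-np.sin(a)],[np.sin(a),np.cos(a)]])@(p-O))"
```

```text
t 15.1 r 0.1106 ang -106.44 toolx -14.8 z 0.1552 F [-0.3 -0.4 -0.1]
need x -82.7 y -220.2 mm; tool at vice [  -3.4 -175.6] j7 -1.541278578664713
[(np.int32(141), [304, 207, 15, 14], [310.9, 213.9])]
block vice [-0.00874148  0.04457727]
```

>>> servo_tool --targets '[0,0,0,-10.3,-27.5,0,1,0,0,0,-10.3,-27.5,0,1,0,0,0,-10.3,-27.5,0,1,0,0,0,-10.3,-27.5,0,1,0,0,0,-10.3,-27.5,0,1,0,0,0,-10.3,-27.5,0,1,0,0,0,-10.3,-27.5,0,1,0,0,0,-10.3,-27.5,0,1]'

```text
time: 15.95
ee_pos: [0.4989, -0.0103, 0.1548]
orientation: [0.992, -0.126, 0.002, -0.0]
wrist_force: [-0.1, -0.6, 0.1]
width: 0.001
grip_force: 0.0
```

>>> servo_tool --targets '[0,0,0,0,0,20,1,0,0,0,0,0,20,1,0,0,0,0,0,20,1,0,0,0,0,0,20,1,0,0,0,0,0,20,1,0,0,0,0,0,17,1,0,0,0,0,0,0,1,0,0,0,0,0,0,1]'

```text
time: 16.75
ee_pos: [0.4988, -0.0113, 0.0372]
orientation: [0.992, -0.126, 0.001, -0.0]
wrist_force: [-0.4, -0.1, -0.8]
width: -0.002
grip_force: 0.0
```

```bash
python3 -c "
from h import *
pol();to(-.058,.0446)"
```

```text
t 16.75 r 0.1401 ang 113.66 toolx -14.48 z 0.0372 F [-0.4 -0.1 -0.8]
need x 28.3 y 0.5 mm; tool at vice [-86.3  45.1] j7 -2.045858150764932
```

>>> servo_tool --targets '[0,0,0,7,0,-1,1,0,0,0,7,0,0,1,0,0,0,6,0,0,1,0,0,0,5,0,0,1,0,0,0,5,0,0,1,0,0,0,6,0,0,1,0,0,0,6,0,0,1,0,0,0,6,0,0,1]'

```text
time: 17.55
ee_pos: [0.5446, -0.0234, 0.0371]
orientation: [0.992, -0.126, -0.0, 0.0]
wrist_force: [-1.3, 0.0, -0.3]
width: -0.001
grip_force: 0.6
```

>>> servo_tool --targets '[0,0,0,6,0,0,1,0,0,0,6,0,0,1,0,0,0,6,0,0,1,0,0,0,6,0,0,1,0,0,0,6,0,0,1,0,0,0,4,0,0,1,0,0,0,0,0,0,1,0,0,0,0,0,0,1]'

```text
time: 18.35
ee_pos: [0.5776, -0.0318, 0.0374]
orientation: [0.992, -0.126, 0.0, -0.0]
wrist_force: [-0.2, 0.5, -0.3]
width: -0.002
grip_force: 0.0
```

```bash
cat >>h.py <<'E'
def block():
    t=cams.camera('top');b,m=blobs(t,(15,60,120),(30,200,255),(285,175,345,230),5);print(b)
    p=onz('top',max(b)[2],.0535)[:2];a=-yaw
    print('block vice',np.array([[np.cos(a),-np.sin(a)],[np.sin(a),np.cos(a)]])@(p-O))
E
python3 -c "
from h import *
pol();to(.036,.0446);block()
look('pics/p1.png')"
```

```text
t 18.35 r 0.1102 ang 78.18 toolx -14.52 z 0.0374 F [-0.2  0.5 -0.3]
need x 40.9 y 0.4 mm; tool at vice [-4.9 45. ] j7 -1.9854157467432003
[(np.int32(29), [285, 175, 5, 7], [286.8, 177.5])]
block vice [0.06572101 0.12938909]
t 18.5 r 0.1102 ang 78.36 toolx -14.51 z 0.0374 F [-0.2 -0.7  0.5]
```

View pics/p1.png

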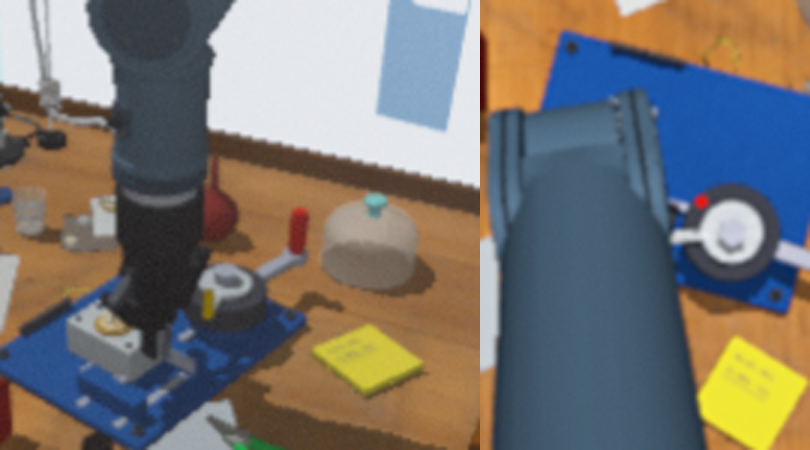

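The block is sliding straight and upright, with its brass top at crop (112,322). I'll push on.

>>> servo_tool --targets '[0,0,0,6,0,0,1,0,0,0,6,0,0,1,0,0,0,6,0,0,1,0,0,0,6,0,0,1,0,0,0,6,0,0,1,0,0,0,5,0,0,1,0,0,0,0,0,0,1,0,0,0,0,0,0,1]'

```text
time: 19.3
ee_pos: [0.6118, -0.0408, 0.0374]
orientation: [0.992, -0.126, 0.001, -0.0]
wrist_force: [-0.2, 0.3, -1.5]
width: -0.001
grip_force: 0.0
```

```bash
cat >>h.py <<'E'
def blk():
    s=cams.camera('scene');b,m=blobs(s,(12,60,120),(30,220,255),(285,190,330,225),5);print(b)
    a=-yaw
    for uv in [max(b)[2]]:
        p=onz('scene',uv,.0535)[:2];print('block vice',np.array([[np.cos(a),-np.sin(a)],[np.sin(a),np.cos(a)]])@(p-O))
E
python3 -c "
from h import *
pol();to(.036,.0446);blk()"
```

```text
t 19.3 r 0.114 ang 60.12 toolx -14.53 z 0.0374 F [-0.2  0.3 -1.5]
need x 5.5 y 0.3 mm; tool at vice [30.5 44.9] j7 -1.962334373552483
[(np.int32(79), [285, 190, 13, 11], [289.0, 193.4]), (np.int32(50), [292, 200, 12, 7], [297.3, 203.8])]
block vice [0.1325715  0.02913292]
```

>>> servo_tool --targets '[0,0,0,5,0,0,1,0,0,0,0,0,0,1,0,0,0,0,0,0,1,0,0,0,-15,0,0,1,0,0,0,-15,0,-15,1,0,0,0,-25,0,-25,1,0,0,0,-35,0,-30,1,0,0,0,-35,0,-30,1]'

```text
time: 20.15
ee_pos: [0.494, -0.0102, 0.1381]
orientation: [0.992, -0.126, 0.0, -0.0]
wrist_force: [0.8, 0.2, 0.4]
width: 0.001
grip_force: 0.0
```

>>> servo_tool --targets '[0,0,0,-20,0,-30,1,0,0,0,-20,0,-30,1,0,0,0,-20,0,0,1,0,0,0,-20,0,0,1,0,0,0,0,0,0,1,0,0,0,0,0,0,1,0,0,0,0,0,0,1,0,0,0,0,0,0,1]'

```text
time: 20.95
ee_pos: [0.4182, 0.0095, 0.1972]
orientation: [0.992, -0.127, 0.0, -0.0]
wrist_force: [0.4, -1.1, 0.4]
width: -0.002
grip_force: 0.0
```

```bash
python3 -c "
from h import *
pol();block()
t=cams.camera('top');s=cams.camera('scene')
a=cv2.resize(s[150:270,270:400],None,fx=3,fy=3,interpolation=2);b=cv2.resize(t[150:270,270:400],None,fx=3,fy=3,interpolation=2)
cv2.imwrite('pics/f.png',np.hstack([a,b])[:,:,::-1])"
```

```text
t 20.95 r 0.2023 ang 132.54 toolx -14.55 z 0.1972 F [ 0.4 -1.1  0.4]
[(np.int32(48), [285, 175, 5, 16], [286.3, 180.4]), (np.int32(122), [314, 175, 14, 11], [320.6, 179.8]), (np.int32(10), [330, 222, 4, 5], [331.7, 223.6])]
block vice [0.08258714 0.04355692]
```

View pics/f.png

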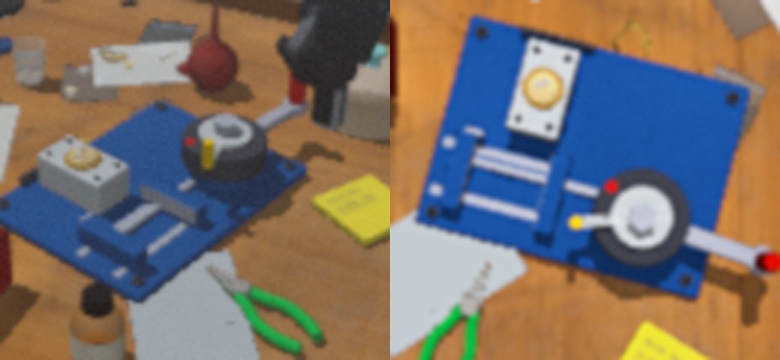

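The block stands upright on the bed beyond the jaws at vice (≈85, 44) mm. The jaw is open, the pin is on the green side and the arm is clear.

```bash
python3 -c "
from rig import finish_job
print(finish_job())"
```

```text
the job is handed in; nothing more can be done
None
```

I handed the job in at about 21 s: the selector is on green, the jaw is backed off about 20 mm, and the block stands upright on the bed about 85 mm along the vice's x, clear of the jaws (camera measurements; the judge's result was not shown).

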